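# Feed the paste tin down its chute to the stop

## Robot

A 7-joint arm with a two-finger parallel gripper is mounted at the origin on a cart in front of the work surface, level with it; the furniture and walls round the work are solid. World frame = base frame: x ahead of the robot, y to its left, z up, the work surface at z = 0. Lengths are in m, angles in rad, forces in N, time in s.
With the tool pointing down it reaches from about 0.4 to 0.9 m from the base axis. Payload 5.5 kg.
Tool frame: the origin (TCP) lies midway between the tips of the shut fingers; the grasp point (between the pads) lies 19 mm behind it (ctrl.grasp_offset is the distance from the TCP to the grasp point, in m); z points along the fingers, x is the direction in which the jaws open and shut, and the axes are right-handed (so a half turn about z gives the same grasp; the last joint's range is limited). The gripper opens to 85 mm and grips with 20 to 120 N. Pads are 22 mm wide; open, the fingers measure 114 mm over their backs; the gripper's body (76 mm by 85 mm) begins 54 mm behind the grasp point. The pads swing forward as they close: fully open they stand 13 mm farther back than shut.
Start: joints at [1.51, 0.501, -0.427, 1.55, 0.221, 1.138, -0.21], TCP at [0.207, -0.616, 0.231] pointing down, gripper open.
Joint ranges: [-2.88, 2.88], [-0.31, 2.03], [-1.54, 1.56], [0.2, 2.42], [-1.41, 4.55], [0.19, 2.02], [-2.57, 2.57]. Speed limits (rad/s): [2.57, 2.57, 3.14, 3.14, 3.14, 3.14, 3.14].

## Interface

Orientations are given as [roll, pitch, yaw] about the fixed x, y, z axes, in that order (R = Rz(yaw) Ry(pitch) Rx(roll)).
In Python, from station import ctrl, optics, workorder, models gives the robot as it stands.
- The arm moves only by the tool step_arm, never from a script. Its argument "rows" is a list of rows, each a list of 7 numbers: the shift along the tool's x, y, z in m, then the turn, a rotation vector about the tool's x, y, z in degrees, then the finger opening in m, from 0 to 0.0854. A call has 1 to 20 rows; each row is the pose to reach, as a shift and turn from the pose commanded when the call began, along the tool's axes at that moment; what a row does not reach only later rows make up. A row lasts 1/8 s, in which the tool goes at most 62.5 mm and 10.7 degrees, less where a joint would pass 70% of its speed; a pose out of reach is approached as far as the arm can. A call with a gripper value outside its range is refused whole. The fingers move at their own pace and stop on an object; "force" is the grip in N (left out, the last holds). Time passes only in rows, so rows that repeat a pose let the fingers close. It gives the time, the measured TCP pose, the force and the opening at its end, in the units of the state.
- ctrl.observe(): the state, without advancing time (a new reading comes with each control period).
- optics.capture(name): name is "side" or "top"; returns the picture (420x560x3 uint8, blue, green, red); there is no depth.
- optics.camera_params(name): a dict with "K" (3x3 intrinsics, pixels), "origin" and "orientation" of the camera in the world. Camera axes: x right, y up, looking along -z (the intrinsics and any distortion apply to the point x, -y, -z); pixel columns grow to the right and rows downward; lengths in m; the calibration is good to about 2 mm. A picture is of the moment at which its call begins. camera_params takes no time and is no camera call.
- workorder.hand_in(): hands the job in, once; it reports no verdict.
Trained networks look in the newest picture that a camera, given by its name, has taken for a name from the list of things; names that differ only in an ending like _2 or _b are one class to them, and where a whole thing is asked for, a point or a joint stands for the part that bears it (a point fixed in the world has none). Each returns a list of dicts, best first, with "conf" (0 to 1); they miss things now and then, are a little off and sometimes report something else, mostly with a low value. They report only what shows in the picture. A call takes as long as a camera call.
- models.silhouettes(query, camera): "mask" (420x560 bool, what is visible of it).
- models.tip_of(query, camera): "at" ([x, y, z] in m, in world coordinates, good to about 4 mm: a listed point, or the origin of a listed thing).
The state is a dict: "time_s": time; "q": joint angles; "dq": joint speeds; "joint_efforts": joint torques, N m; "position": TCP position; "ee_rot": TCP orientation; "wrist_force": force on the tool from outside, world axes, zero at the start; "ft_torque": the same for the moment, N m; "width": finger opening in m.
Only numpy, scipy, OpenCV 4.12 (cv2) and the standard library are available. Lean on these libraries where they do the work, as an engineer would, in place of code of your own. Each camera call takes 0.05 s, during which the arm holds its last target. There are 200 camera calls.

## Task

Push the tin of polishing paste (orange lid) down its sloped chute until it rests against the red stop at the low end, and leave it lying flat there. Slide it along the chute, do not lift it out, and leave the black tape roll in the chute beside it where it is.

Things in the scene. Friction and masses are not known exactly. Their poses are not given: they have to be found in the camera images.
- paste_tin: Round flat tin, grey-white body with an orange lid, 60 mm across the lid (the upper 11 mm), 58 mm across the body, 24 mm high, about 0.12 kg. It lies flat on the floor of its chute, lid up, and stays where it is until pushed. Origin: centre of its underside; z along its axis out of the lid (square to the chute floor).
- tin_chute: Fixed aluminium chute holding the tin, one of two alike on a board, 86 mm apart; which one varies. Origin: on the lane floor at the uphill face of the red stop, mid-lane. x uphill along the floor (slopes up 12 degrees away from the robot), y across, z square to the floor. Lane: floor from x = -25 to 185 mm, 68 mm wide; side walls 5 mm thick, 10 mm above the floor (24 mm from x = -12 to 4 mm).
- tin_stop (a point): Middle of the top edge of the red stop at the low end of the tin's chute, 22 mm above the lane floor: a rigid cross plate, 5 mm thick. When the tin rests against it, the tin's origin is at x = 30 mm in the chute's frame. The tin starts at x = 85 to 125 mm; a fingertip 14 to 16 mm above the floor clears the side walls and pushes on the lid; about 1 N slides it.
- tape_roll: Roll of black tape, 58 mm across, 19 mm high, lying flat in the other chute; to be left alone. Origin: centre of its underside, z along its axis.

How it is judged:
By the outcome, as a careful person would: the job done as asked, in the order asked, and still so for the second after the job is handed in, with the robot touching nothing.
It also fails if it takes over 35 s, if anything falls off the work surface, if the arm or the gripper's body presses on something with over 40 N, if the wrist force passes 120 N, or if a joint passes its speed limit or range.

## Working session

There is one attempt and no reset: what is moved stays moved. The work goes in short steps, Python scripts to look and compute and a tool call to move; the robot and the scene stay as the last step left them, time stands still between calls to the robot, and variables do not carry over. Pictures are saved under pics/ and viewed, about 8 in all and at most 12, crops included, and the job is handed in when it is done.

Besides the shell and the picture viewer there is one more tool, called after "Call:" by a JSON object that holds its "op" and its "data", one argument or row to a line. step_arm: Moves the arm, as the interface text tells. Its arguments: {"type":"object","properties":{"rows":{"type":"array","items":{"type":"array","items":{"type":"number"}}},"force":{"type":"number"}},"required":["rows"]}

```bash
mkdir -p pics; python3 - <<'E'
from station import ctrl, optics, workorder, models
import cv2
s=ctrl.observe(); print(s['time_s'],s['position'],s['ee_rot'],s['width'])
for c in('top','side'):
    im=optics.capture(c); cv2.imwrite(f'pics/{c}0.png',im)
    p=optics.camera_params(c); print(c,p)
    for q in('paste_tin','tin_chute','tin_stop','tape_roll'):
        print(q,[(d['conf'],d['at']) for d in models.tip_of(q,c)][:3])
E
```

```text
0.0 [ 0.20657416 -0.6155575   0.2302575 ] [-3.14155385e+00  1.95222611e-03 -1.24683683e+00] 0.08542138022345454
top {'K': array([[523.54582702,   0.        , 279.44245864],
       [  0.        , 523.54582702, 204.46593724],
       [  0.        ,   0.        ,   1.        ]]), 'origin': array([0.30851803, 0.24760187, 0.90159962]), 'orientation': array([ 0.24324003, -0.00326709, -1.53246565])}
paste_tin [(0.69, [0.5409, 0.292, 0.0599])]
tin_chute [(0.72, [0.4254, 0.2833, 0.0342])]
tin_stop [(0.65, [0.4196, 0.2801, 0.0566])]
tape_roll [(0.6, [0.5424, 0.2074, 0.0586])]
side {'K': array([[433.90710896,   0.        , 287.16575088],
       [  0.        , 433.90710896, 211.5426342 ],
       [  0.        ,   0.        ,   1.        ]]), 'origin': array([1.1433915 , 0.06988687, 0.65705549]), 'orientation': array([8.85191065e-01, 2.40039807e-04, 1.31322292e+00])}
paste_tin [(0.63, [0.5376, 0.2926, 0.0565])]
tin_chute [(0.72, [0.4238, 0.2844, 0.0328])]
tin_stop [(0.96, [0.4195, 0.2844, 0.0542])]
tape_roll []
```

View pics/top0.png

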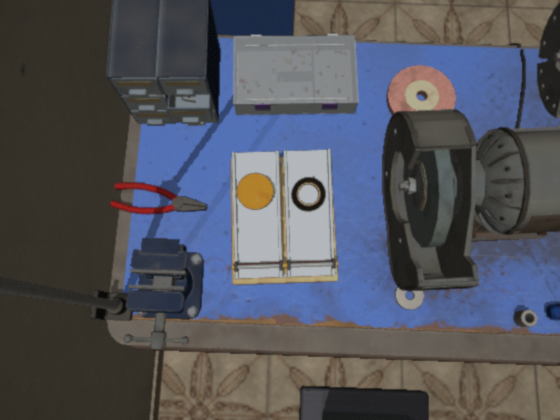

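View pics/side0.png

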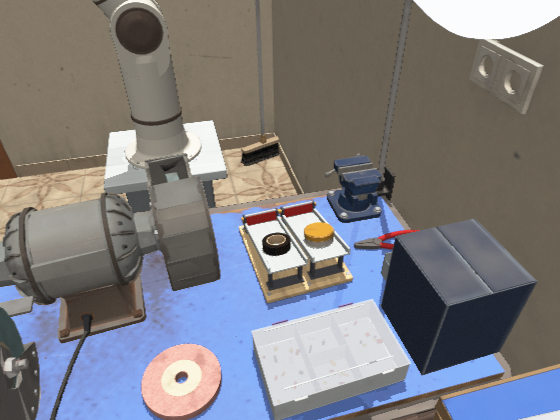

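The tin is in the left chute (top view, px 255,190) and the tape roll is in the right one (308,194). The grinder at px 385–560 stands between the arm and the chutes. Next I'll refine the tin pose and chute yaw, and get the grinder height.

```bash
cat > h.py <<'E'
import numpy as np, cv2
from scipy.spatial.transform import Rotation as R
from station import ctrl, optics, workorder, models
def ray(c,u,v):
    p=optics.camera_params(c); K=p['K']
    d=np.array([(u-K[0,2])/K[0,0],-(v-K[1,2])/K[1,1],-1.])
    return np.array(p['origin']), R.from_euler('xyz',p['orientation']).apply(d)
def onplane(c,u,v,p0,n):
    o,d=ray(c,u,v); return o+d*(np.dot(n,np.array(p0)-o)/np.dot(n,d))
O=np.array([.4246,.2835,.0335])
def frame(yaw): return R.from_euler('z',yaw)*R.from_euler('y',-np.radians(12))
def tin(c,yaw=0.035):
    F=frame(yaw); n=F.apply([0,0,1])
    m=models.silhouettes('paste_tin',c)
    if not m: return None
    m=m[0]['mask']; im=optics.capture(c)
    hsv=cv2.cvtColor(im,cv2.COLOR_BGR2HSV)
    v,u=np.nonzero(m&(hsv[...,1]>130)) 
    return F.inv().apply(onplane(c,u.mean(),v.mean(),O+n*.021,n)-O)
E
python3 - <<'E'
from h import *
n=frame(0.035).apply([0,0,1])
for a,b in(((232,153),(233,268)),((330,150),(335,265)),((282,152),(284,266))):
    A,B=[onplane('top',*q,O+n*.01,n) for q in(a,b)]; print(A.round(4),B.round(4),'yaw',np.arctan2((A-B)[1],(A-B)[0]))
for c in('top','side'): optics.capture(c); print(c,tin(c))
for px in((168,157),(183,180),(150,165),(215,185)):
    o,d=ray('side',*px); print(px,[(o+d*(x-o[0])/d[0]).round(3) for x in(.35,.45,.55)])
for px in((400,285),(460,285),(385,180),(470,120)):
    o,d=ray('top',*px); print(px,[(o+d*(z-o[2])/d[2]).round(3) for z in(.1,.2,.3)])
E
```

```text
[0.5968 0.3346 0.0807] [0.4115 0.3251 0.0412] yaw 0.05100797097618385
[0.6081 0.1726 0.0819] [0.4228 0.1578 0.0424] yaw 0.0799441343690755
[0.6017 0.2519 0.0811] [0.4179 0.2415 0.042 ] yaw 0.05671961421551846
top [0.11662661 0.0066339  0.021     ]
side [0.12006229 0.00602784 0.021     ]
(168, 157) [array([0.35 , 0.027, 0.182]), array([0.45 , 0.033, 0.242]), array([0.55 , 0.038, 0.302])]
(183, 180) [array([0.35 , 0.048, 0.121]), array([0.45 , 0.051, 0.189]), array([0.55 , 0.054, 0.256])]
(150, 165) [array([ 0.35 , -0.011,  0.169]), array([ 0.45 , -0.001,  0.231]), array([0.55 , 0.009, 0.292])]
(215, 185) [array([0.35 , 0.114, 0.096]), array([0.45 , 0.108, 0.167]), array([0.55 , 0.103, 0.237])]
(400, 285) [array([0.388, 0.065, 0.1  ]), array([0.379, 0.087, 0.2  ]), array([0.369, 0.11 , 0.3  ])]
(460, 285) [array([ 0.392, -0.027,  0.1  ]), array([0.382, 0.008, 0.2  ]), array([0.371, 0.042, 0.3  ])]
(385, 180) [array([0.554, 0.086, 0.1  ]), array([0.524, 0.106, 0.2  ]), array([0.493, 0.126, 0.3  ])]
(470, 120) [array([ 0.663, -0.055,  0.1  ]), array([ 0.619, -0.017,  0.2  ]), array([0.574, 0.02 , 0.3  ])]
```

```bash
python3 - <<'E'
import cv2
im=cv2.imread('pics/top0.png')[140:290,215:350]; cv2.imwrite('pics/c1.png',cv2.resize(im,None,fx=4,fy=4,interpolation=cv2.INTER_CUBIC))
E
```

```text
(no output)
```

View pics/c1.png

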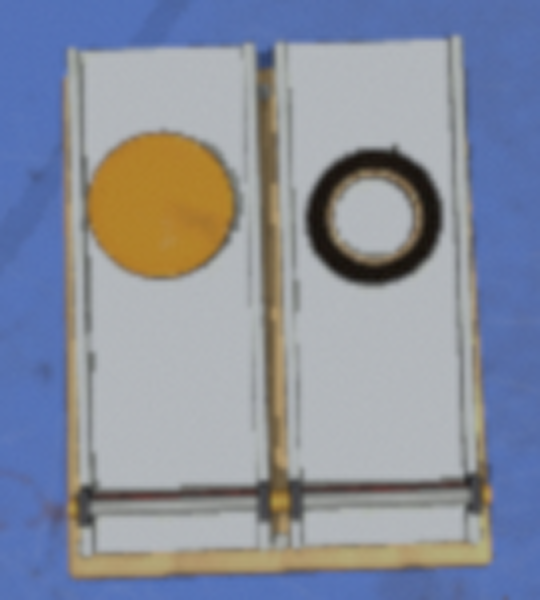

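```bash
cat > plan.py <<'E'
from h import *
n=frame(0.06).apply([0,0,1])
A,B=[onplane('top',u/4+215,v/4+140,O+n*.01,n) for u,v in((164.5,48),(176.5,486))]
S=onplane('top',176/4+215,491/4+140,O+n*.022,n)
yaw=np.arctan2((A-B)[1],(A-B)[0]); F=frame(yaw)
print('yaw',yaw,'stop top',S,'A,B in chute',F.inv().apply(A-O),F.inv().apply(B-O))
O2=S-F.apply([0,0,.022]); print('O2',O2)
for c in('top','side'): optics.capture(c); print(c,tin(c,yaw))
print('ends', F.inv().apply(A-O2))
E
python3 plan.py; python3 - <<'E'
from h import *
s=ctrl.observe(); p=s['position']; T=R.from_euler('xyz',s['ee_rot'])
F=frame(0.06)
tgtR=F*R.from_euler('x',np.pi)
print('rotvec deg',np.degrees((T.inv()*tgtR).as_rotvec()))
for az,r,z in((-71,.65,.45),(-50,.62,.45),(-25,.62,.45),(0,.62,.45),(20,.64,.4)):
    w=np.array([r*np.cos(np.radians(az)),r*np.sin(np.radians(az)),z]); print(az,T.inv().apply(w-p).round(3))
    
E
```

```text
yaw 0.06844734584951166 stop top [0.41998231 0.28227258 0.05499609] A,B in chute [ 0.18182175 -0.00079039  0.01000008] [ 0.00100793 -0.00079039  0.0100014 ]
O2 [0.42454566 0.28258541 0.03347685]
top None
side [0.12027871 0.00227981 0.021     ]
ends [1.81940781e-01 1.18340401e-04 9.99845351e-03]
rotvec deg [  7.83824565  10.23709087 -74.59074259]
-71 [-0.    -0.005 -0.219]
-50 [-0.073 -0.227 -0.219]
-25 [-0.223 -0.449 -0.219]
0 [-0.453 -0.588 -0.219]
20 [-0.666 -0.64  -0.169]
```

Call:
{"op": "step_arm", "data": {
  "rows": [
    [0, 0, -0.06, 0, 0, 0, 0],
    [0, 0, -0.12, 0, 0, 0, 0],
    [0, -0.01, -0.18, 0, 0, 0, 0],
    [0, -0.05, -0.22, 0, 0, 0, 0],
    [-0.012, -0.1, -0.22, 0, 0, -5, 0],
    [-0.035, -0.16, -0.22, 0, 0, -9, 0],
    [-0.073, -0.22, -0.22, 0, 0, -14, 0],
    [-0.11, -0.27, -0.22, 0, 0, -19, 0],
    [-0.145, -0.325, -0.22, 0, 0, -23, 0],
    [-0.185, -0.385, -0.22, 0, 0, -28, 0],
    [-0.223, -0.44, -0.22, 0, 0, -33, 0],
    [-0.27, -0.475, -0.22, 0, 0, -37, 0],
    [-0.315, -0.505, -0.22, 0, 0, -42, 0],
    [-0.36, -0.535, -0.22, 1, 1, -47, 0],
    [-0.41, -0.56, -0.22, 2, 3, -51, 0],
    [-0.453, -0.588, -0.22, 3, 5, -56, 0],
    [-0.5, -0.6, -0.22, 4, 6, -61, 0],
    [-0.56, -0.61, -0.22, 6, 8, -65, 0],
    [-0.61, -0.625, -0.21, 7, 9, -70, 0],
    [-0.666, -0.64, -0.2, 7.8, 10.2, -74.6, 0]
  ]
}}

```text
time_s: 3.55
position: [0.6017, 0.2196, 0.4316]
ee_rot: [3.14, -0.211, 0.061]
wrist_force: [0.8, -1.0, 0.2]
width: 0.0002
```

```bash
cat > d.py <<'E'
from h import *
F=frame(0.067); O2=np.array([.4245,.2828,.0335])
def rel():
    s=ctrl.observe(); T=R.from_euler('xyz',s['ee_rot']); p=s['position']
    print('t',s['time_s'],'chute',F.inv().apply(p-O2).round(4),'F',np.round(s['wrist_force'],1))
    print('rot to go',np.degrees((T.inv()*F*R.from_euler('x',np.pi)).as_rotvec()).round(2))
    for g in((.18,.001,.1),(.18,.001,.03),(.18,.001,.015),(.075,.001,.015)): print(g,T.inv().apply(O2+F.apply(g)-p).round(4))
if __name__=='__main__': rel()
E
python3 d.py
```

```text
t 3.55 chute [ 0.2516 -0.075   0.3535] F [ 0.8 -1.   0.2]
rot to go [ 0.14 -0.07 -0.32]
(0.18, 0.001, 0.1) [-0.0723 -0.0762  0.2532]
(0.18, 0.001, 0.03) [-0.0724 -0.0763  0.3232]
(0.18, 0.001, 0.015) [-0.0724 -0.0764  0.3382]
(0.075, 0.001, 0.015) [-0.1774 -0.0758  0.3381]
```

Call:
{"op": "step_arm", "data": {
  "rows": [
    [-0.03, -0.03, 0.04, 0, 0, 0, 0],
    [-0.055, -0.06, 0.08, 0, 0, 0, 0],
    [-0.072, -0.076, 0.13, 0, 0, -0.3, 0],
    [-0.072, -0.076, 0.18, 0, 0, -0.3, 0],
    [-0.072, -0.076, 0.22, 0, 0, -0.3, 0],
    [-0.072, -0.076, 0.25, 0, 0, -0.3, 0],
    [-0.072, -0.076, 0.28, 0, 0, -0.3, 0],
    [-0.072, -0.076, 0.305, 0, 0, -0.3, 0],
    [-0.072, -0.076, 0.308, 0, 0, -0.3, 0],
    [-0.072, -0.076, 0.308, 0, 0, -0.3, 0]
  ]
}}

```text
time_s: 4.8
position: [0.5906, 0.2947, 0.1157]
ee_rot: [3.141, -0.209, 0.066]
wrist_force: [-0.3, -0.6, 0.5]
width: 0.0003
```

```bash
python3 - <<'E'
from d import *
rel()
a=optics.capture('top')[140:290,200:360]; b=optics.capture('side')[170:310,220:380]
cv2.imwrite('pics/c2.png',np.hstack([cv2.resize(a,(400,375)),cv2.resize(b,(400,375))]))
E
```

```text
t 4.8 chute [0.18   0.0008 0.0458] F [-0.3 -0.6  0.5]
rot to go [ 0.06  0.02 -0.08]
(0.18, 0.001, 0.1) [-0.     -0.0002 -0.0542]
(0.18, 0.001, 0.03) [-0.     -0.0002  0.0158]
(0.18, 0.001, 0.015) [-0.     -0.0002  0.0308]
(0.075, 0.001, 0.015) [-1.05e-01 -1.00e-04  3.08e-02]
```

View pics/c2.png

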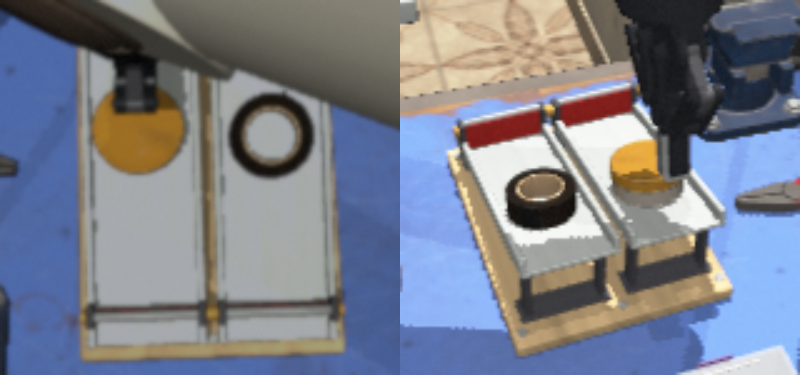

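The shut fingers hover just uphill of the tin (tip near px 675,175 in the right panel), centred in the lane. I'll back off 7 mm uphill, then descend.

Call:
{"op": "step_arm", "data": {
  "rows": [
    [0.007, 0, 0.0, 0, 0, 0, 0],
    [0.007, 0, 0.008, 0, 0, 0, 0],
    [0.007, 0, 0.016, 0, 0, 0, 0],
    [0.007, 0, 0.022, 0, 0, 0, 0],
    [0.007, 0, 0.027, 0, 0, 0, 0],
    [0.007, 0, 0.0305, 0, 0, 0, 0],
    [0.007, 0, 0.0305, 0, 0, 0, 0],
    [0.007, 0, 0.0305, 0, 0, 0, 0]
  ]
}}

```text
time_s: 5.9
position: [0.6036, 0.2953, 0.0869]
ee_rot: [3.141, -0.209, 0.066]
wrist_force: [-0.2, -0.1, -0.0]
width: -0.0001
```

```bash
python3 - <<'E'
from d import *
rel()
b=optics.capture('side')[190:290,270:370]; print(tin('side',.067))
cv2.imwrite('pics/c3.png',cv2.resize(b,(600,600),interpolation=2))
E
```

```text
t 5.9 chute [0.1868 0.0004 0.0149] F [-0.2 -0.1 -0. ]
rot to go [ 0.08  0.03 -0.08]
(0.18, 0.001, 0.1) [-0.0068 -0.0004 -0.0851]
(0.18, 0.001, 0.03) [-0.0068 -0.0005 -0.0151]
(0.18, 0.001, 0.015) [-0.0068 -0.0006 -0.0001]
(0.075, 0.001, 0.015) [-0.1118 -0.0004 -0.    ]
[ 0.11902374 -0.0067732   0.021     ]
```

View pics/c3.png

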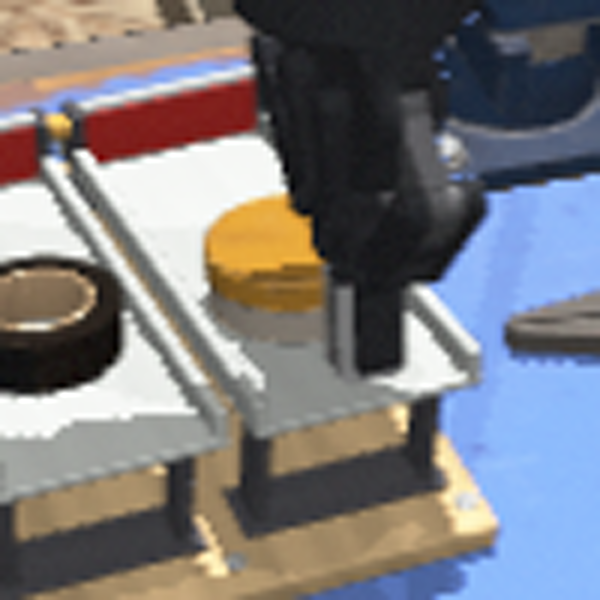

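The tip is behind the tin at lid height, with no contact. Now the push, stopping short of the stop.

Call:
{"op": "step_arm", "data": {
  "rows": [
    [-0.005, 0, 0, 0, 0, 0, 0],
    [-0.011, 0, 0, 0, 0, 0, 0],
    [-0.016, 0, 0, 0, 0, 0, 0],
    [-0.021, 0, 0, 0, 0, 0, 0],
    [-0.026, 0, 0, 0, 0, 0, 0],
    [-0.031, 0, 0, 0, 0, 0, 0],
    [-0.037, 0, 0, 0, 0, 0, 0],
    [-0.043, 0, 0, 0, 0, 0, 0],
    [-0.049, 0, 0, 0, 0, 0, 0],
    [-0.055, 0, 0, 0, 0, 0, 0],
    [-0.061, 0, 0, 0, 0, 0, 0],
    [-0.067, 0, 0, 0, 0, 0, 0],
    [-0.073, 0, 0, 0, 0, 0, 0],
    [-0.079, 0, 0, 0, 0, 0, 0],
    [-0.085, 0, 0, 0, 0, 0, 0],
    [-0.09, 0, 0, 0, 0, 0, 0],
    [-0.094, 0, 0, 0, 0, 0, 0],
    [-0.097, 0, 0, 0, 0, 0, 0],
    [-0.099, 0, 0, 0, 0, 0, 0],
    [-0.1, 0, 0, 0, 0, 0, 0]
  ]
}}

```text
time_s: 8.55
position: [0.5059, 0.2887, 0.066]
ee_rot: [3.14, -0.209, 0.065]
wrist_force: [0.9, -0.2, 0.1]
width: 0.0005
```

```bash
python3 - <<'E'
from d import *
rel()
a=optics.capture('top')[140:290,200:360]; b=optics.capture('side')[170:310,220:380]; 
print(tin('top',.067),tin('side',.067))
cv2.imwrite('pics/c4.png',np.hstack([cv2.resize(a,(400,375)),cv2.resize(b,(400,375))]))
E
```

```text
t 8.55 chute [0.0866 0.0004 0.0148] F [ 0.9 -0.2  0.1]
rot to go [ 0.09  0.05 -0.09]
(0.18, 0.001, 0.1) [ 0.0933 -0.0006 -0.0853]
(0.18, 0.001, 0.03) [ 0.0934 -0.0007 -0.0153]
(0.18, 0.001, 0.015) [ 0.0934 -0.0007 -0.0003]
(0.075, 0.001, 0.015) [-0.0116 -0.0006 -0.0002]
None [ 0.04335805 -0.00996504  0.021     ]
```

View pics/c4.png

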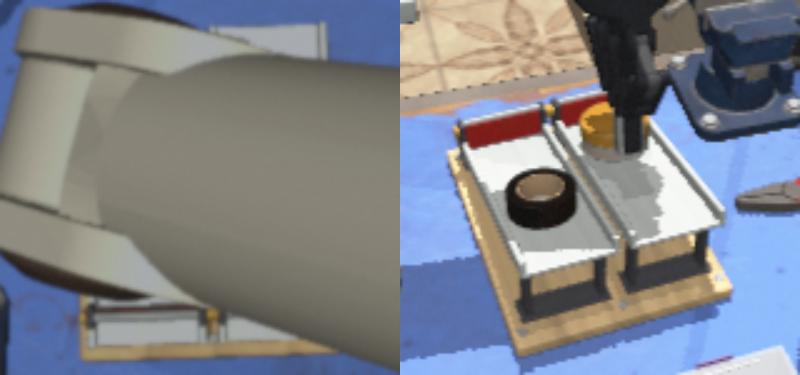

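The tin (right panel, px 605,125) is flat and about 10 mm short of the stop, with roughly 1 N of contact. I'll close the rest in small steps and watch the force.

Call:
{"op": "step_arm", "data": {
  "rows": [
    [-0.002, 0, 0, 0, 0, 0, 0],
    [-0.004, 0, 0, 0, 0, 0, 0],
    [-0.006, 0, 0, 0, 0, 0, 0],
    [-0.008, 0, 0, 0, 0, 0, 0],
    [-0.009, 0, 0, 0, 0, 0, 0],
    [-0.009, 0, 0, 0, 0, 0, 0]
  ]
}}

```text
time_s: 9.55
position: [0.497, 0.2881, 0.0641]
ee_rot: [3.14, -0.208, 0.066]
wrist_force: [0.9, 0.0, 0.7]
width: 0.0001
```

Call:
{"op": "step_arm", "data": {
  "rows": [
    [-0.001, 0, 0, 0, 0, 0, 0],
    [-0.002, 0, 0, 0, 0, 0, 0],
    [-0.002, 0, 0, 0, 0, 0, 0]
  ]
}}

```text
time_s: 9.93
position: [0.4951, 0.2879, 0.0637]
ee_rot: [3.14, -0.208, 0.066]
wrist_force: [0.1, -0.0, -0.3]
width: 0.0002
```

Call:
{"op": "step_arm", "data": {
  "rows": [
    [-0.001, 0, 0, 0, 0, 0, 0],
    [-0.0015, 0, 0, 0, 0, 0, 0],
    [-0.0015, 0, 0, 0, 0, 0, 0]
  ]
}}

```text
time_s: 10.3
position: [0.4937, 0.2879, 0.0634]
ee_rot: [3.14, -0.209, 0.066]
wrist_force: [-0.5, -0.6, 0.4]
width: 0.0001
```

Call:
{"op": "step_arm", "data": {
  "rows": [
    [-0.001, 0, 0, 0, 0, 0, 0],
    [-0.0015, 0, 0, 0, 0, 0, 0],
    [-0.0015, 0, 0, 0, 0, 0, 0]
  ]
}}

```text
time_s: 10.68
position: [0.4922, 0.2877, 0.0631]
ee_rot: [3.14, -0.209, 0.065]
wrist_force: [0.2, 0.2, -0.9]
width: -0.0001
```

```bash
python3 - <<'E'
from d import *
rel()
b=optics.capture('side')[190:260,260:340]; print(tin('side',.067))
cv2.imwrite('pics/c5.png',cv2.resize(b,(640,560),interpolation=2))
E
```

```text
t 10.675 chute [0.0726 0.0004 0.0148] F [ 0.2  0.2 -0.9]
rot to go [ 0.09  0.05 -0.08]
(0.18, 0.001, 0.1) [ 0.1074 -0.0006 -0.0853]
(0.18, 0.001, 0.03) [ 0.1074 -0.0007 -0.0153]
(0.18, 0.001, 0.015) [ 0.1074 -0.0008 -0.0003]
(0.075, 0.001, 0.015) [ 0.0024 -0.0006 -0.0002]
[ 0.02940813 -0.01142817  0.021     ]
```

View pics/c5.png

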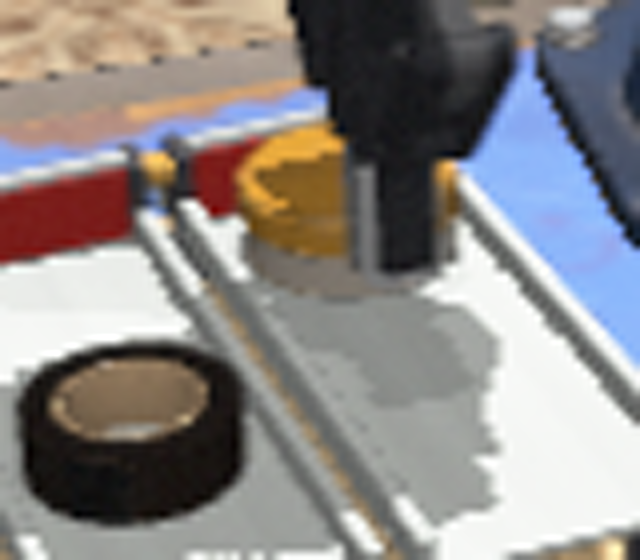

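The tin is close to the stop and flat, but there is no force rise yet, so I'll continue in small steps.

Call:
{"op": "step_arm", "data": {
  "rows": [
    [-0.001, 0, 0, 0, 0, 0, 0],
    [-0.001, 0, 0, 0, 0, 0, 0]
  ]
}}

```text
time_s: 11.08
position: [0.4912, 0.2877, 0.0629]
ee_rot: [3.14, -0.209, 0.066]
wrist_force: [0.6, -0.3, -0.5]
width: 0.0
```

Call:
{"op": "step_arm", "data": {
  "rows": [
    [-0.001, 0, 0, 0, 0, 0, 0],
    [-0.001, 0, 0, 0, 0, 0, 0]
  ]
}}

```text
time_s: 11.32
position: [0.4906, 0.2876, 0.0628]
ee_rot: [3.14, -0.209, 0.065]
wrist_force: [1.2, 0.4, -0.5]
width: -0.0002
```

Call:
{"op": "step_arm", "data": {
  "rows": [
    [-0.001, 0, 0, 0, 0, 0, 0],
    [-0.001, 0, 0, 0, 0, 0, 0]
  ]
}}

```text
time_s: 11.58
position: [0.4903, 0.2877, 0.0629]
ee_rot: [3.141, -0.21, 0.065]
wrist_force: [3.5, 0.2, 0.5]
width: -0.0
```

Call:
{"op": "step_arm", "data": {
  "rows": [
    [-0.001, 0, 0, 0, 0, 0, 0],
    [-0.001, 0, 0, 0, 0, 0, 0]
  ]
}}

```text
time_s: 11.82
position: [0.49, 0.2878, 0.063]
ee_rot: [3.141, -0.211, 0.065]
wrist_force: [5.6, -0.0, 0.2]
width: 0.0002
```

The force is climbing (1.2, 3.5, 5.6 N) while the tool barely moves, so the tin is seated. I'll back straight off uphill, then rise.

Call:
{"op": "step_arm", "data": {
  "rows": [
    [0.002, 0, 0, 0, 0, 0, 0],
    [0.006, 0, 0, 0, 0, 0, 0],
    [0.015, 0, 0, 0, 0, 0, 0],
    [0.03, 0, 0, 0, 0, 0, 0],
    [0.045, 0, -0.01, 0, 0, 0, 0],
    [0.06, 0, -0.04, 0, 0, 0, 0],
    [0.07, 0, -0.08, 0, 0, 0, 0],
    [0.07, 0, -0.13, 0, 0, 0, 0],
    [0.06, 0.04, -0.19, 0, 0, 0, 0],
    [0.05, 0.08, -0.25, 0, 0, 0, 0],
    [0.05, 0.12, -0.3, 0, 0, 0, 0],
    [0.05, 0.17, -0.34, 0, 0, 0, 0],
    [0.05, 0.22, -0.36, 0, 0, 0, 0],
    [0.05, 0.27, -0.36, 0, 0, 0, 0],
    [0.05, 0.32, -0.36, 0, 0, 0, 0],
    [0.05, 0.36, -0.36, 0, 0, 0, 0],
    [0.05, 0.36, -0.36, 0, 0, 0, 0]
  ]
}}

```text
time_s: 13.95
position: [0.4862, -0.077, 0.4252]
ee_rot: [3.141, -0.208, 0.059]
wrist_force: [0.6, 0.3, 0.2]
width: 0.0001
```

```bash
python3 - <<'E'
from d import *
s=ctrl.observe(); print(s['time_s'],s['position'],s['wrist_force'])
a=optics.capture('top')[140:290,200:360]; b=optics.capture('side')[180:280,230:350]; 
print(tin('top',.067),tin('side',.067))
for c in('top','side'): print([(d['conf'],d['at']) for d in models.tip_of('tape_roll',c)])
cv2.imwrite('pics/c6.png',np.hstack([cv2.resize(a,(400,375)),cv2.resize(b,(400,375))]))
E
```

```text
13.95 [ 0.48618756 -0.07702969  0.42524874] [0.57490408 0.32089345 0.23488945]
[0.02852218 0.00178169 0.021     ] [0.0312051  0.00148358 0.021     ]
[(0.71, [0.5413, 0.2081, 0.0555])]
[(0.98, [0.5352, 0.2038, 0.0574])]
```

View pics/c6.png

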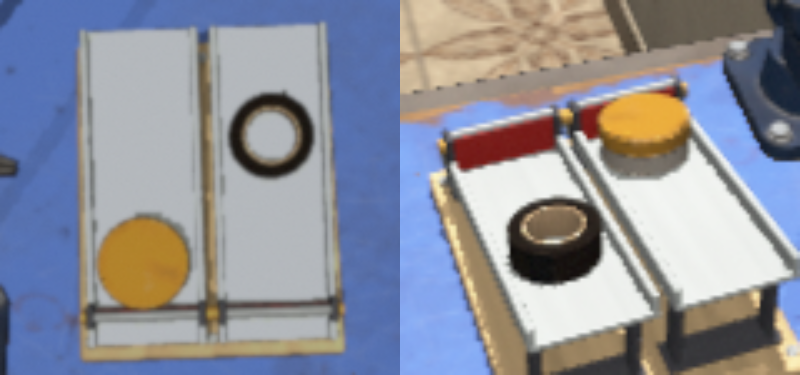

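The tin (left panel, px 143,262) lies flat against the stop at x ≈ 30 mm. The tape roll hasn't moved and the arm is clear.

```bash
python3 -c "
from station import workorder; print(workorder.hand_in())"
```

```text
the job is handed in; nothing more can be done
None
```

I slid the tin down its chute (the left one) with the shut fingertips on its lid until it met the red stop, then backed the arm off and handed the job in at about 14 s.

- **At the stop:** at the end of the push the force rose from 1.2 to 5.6 N while the tool barely moved. After the arm was clear, the two cameras put the tin at x = 28.5 mm and 31.2 mm, against 30 mm when seated. It looked flat in both pictures.
- **Tape roll:** it did not visibly move, and the top camera's reading was within about 1 mm of the start. The side camera's reading of it was about 7 mm off the top camera's. The networks are good to about 4 mm, and both pictures show it in its original place.
- **Less reliable readings:** while the gripper partly hid the tin, its measured position across the lane was off by up to about 11 mm and the top camera twice failed to find it, so I did not use those.

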